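Set the chart box to the red-green test

TASK

Set the chart control box for the red-green test with a fingertip: first push the rocker switch over to the end with the white dot so that the dotted end is fully down, then press the red key all the way down, and then press the green key all the way down; they stay down by themselves. Leave the blue and yellow keys up, and do not pick up or shift the lenses, their stand, the eyecup, the occluder or the prism bar.

Things in the scene. Friction and masses are not known exactly. Their poses are not given: they have to be found in the camera images.
- console: Chart control box, fixed: white plastic, 180 (x) by 290 (y) by 50 mm high; origin at the centre of its underside, z up, -x side towards the robot. Red, green, blue and yellow key, in any order, in one row along y, 62 mm apart, 37 mm towards +x, each in a black bezel 40 mm square, 3 mm high. The rocker lies along y, 43 mm towards -x.
- key_red_top (a point): Centre of the flat square top (30 x 30 mm) of the red plastic key. A key that is up stands 16 mm above the control box's top, so its top is 66 mm above the cart top, and 58 mm when fully down.
- key_red (a joint): How far the red key is pushed down, m: 0 = fully up, 0.008 = fully down. It slides straight down against about 3 N of friction, has no spring and stays where it is left; starts within 1 mm of fully up.
- key_green_top (a point): Centre of the flat square top (30 x 30 mm) of the green plastic key. A key that is up stands 16 mm above the control box's top, so its top is 66 mm above the cart top, and 58 mm when fully down.
- key_green (a joint): How far the green key is pushed down, m: 0 = fully up, 0.008 = fully down. It slides straight down against about 3 N of friction, has no spring and stays where it is left; starts within 1 mm of fully up.
- key_blue_top (a point): Centre of the flat square top (30 x 30 mm) of the blue plastic key. A key that is up stands 16 mm above the control box's top, so its top is 66 mm above the cart top, and 58 mm when fully down.
- key_blue (a joint): How far the blue key is pushed down, m: 0 = fully up, 0.008 = fully down. It slides straight down against about 3 N of friction, has no spring and stays where it is left; starts within 1 mm of fully up.
- key_yellow_top (a point): Centre of the flat square top (30 x 30 mm) of the yellow plastic key. A key that is up stands 16 mm above the control box's top, so its top is 66 mm above the cart top, and 58 mm when fully down.
- key_yellow (a joint): How far the yellow key is pushed down, m: 0 = fully up, 0.008 = fully down. It slides straight down against about 3 N of friction, has no spring and stays where it is left; starts within 1 mm of fully up.
- rocker_mount: Black frame of the rocker switch, 46 (x) by 85 (y) mm, 7 mm high, fixed on the control box; origin at the centre of its underside, axes as the box's. The dark grey rocker in it is 70 mm long (y) and 32 mm wide, pivots at its middle about x, and carries a raised pad 28 x 18 mm on each end, centred 25 mm from the pivot; the +y pad has a white dot.
- rocker_dot (a point): Centre of the top face of the rocker's pad with the white dot (13 mm across), at the rocker's +y end: the spot to push down. With the rocker off this end is raised, its top at most 77 mm above the cart top; fully on it is about 10 mm lower than fully off.
- rocker (a joint): Tilt of the rocker, rad: -0.2 = fully off (dotted end up), +0.2 = fully on (dotted end down on its stop). About 2 N down on the dotted pad moves it; friction holds it where it is left. Starts between -0.2 and -0.12.
- lens_stand: Loose clear acrylic stand, 150 x 64 mm, 24 mm high, with five slots across; origin at the centre of its underside. Stands beside the box's +y end.
- lens1: Chrome-ringed round lens, 38 mm across, 4 mm thick, standing loose and upright in a slot of the stand, its top 46 mm above the cart top; origin at its lowest point.
- lens2: Chrome-ringed round lens, 38 mm across, 4 mm thick, standing loose and upright in a slot of the stand, its top 46 mm above the cart top; origin at its lowest point.
- lens3: Chrome-ringed round lens, 38 mm across, 4 mm thick, standing loose and upright in a slot of the stand, its top 46 mm above the cart top; origin at its lowest point.
- lens4: Chrome-ringed round lens, 38 mm across, 4 mm thick, standing loose and upright in a slot of the stand, its top 46 mm above the cart top; origin at its lowest point.
- lens5: Chrome-ringed round lens, 38 mm across, 4 mm thick, standing loose and upright in a slot of the stand, its top 46 mm above the cart top; origin at its lowest point.
- eyecup: Loose black rubber eyecup, 38 mm across, 30 mm high, standing on the control box beside the rocker's plain end; origin at the centre of its underside.
- occluder: Loose blue plastic occluder lying flat on the robot's side of the box: disc 64 mm across on a 22 mm wide handle, 202 mm long in all, 8 mm thick; origin on the underside, on its long (y) axis.
- prism_bar: Loose polished steel prism bar lying flat beyond the box, about 250 mm long (y), 30 mm wide, at most 19 mm high; origin on the underside of its middle.
Mind the look-alikes: they are no part of the job. Leave any brown look-alike of the lens4 alone.

How it is judged:
By the outcome, as a careful person would: the job done as asked, in the order asked, and still so for the second after the job is handed in, with the robot touching nothing.
It also fails if it takes over 38 s, if anything falls off the work surface, if the arm or the gripper's body presses on something with over 40 N, if the wrist force passes 120 N, or if a joint passes its speed limit or range.

ROBOT

A 6-joint arm with a two-finger parallel gripper is mounted at the origin on the work surface. World frame = base frame: x ahead of the robot, y to its left, z up, the work surface at z = 0. Lengths are in mm, angles in rad, forces in N, time in s.
With the tool pointing down it reaches from about 350 to 975 mm from the base axis. Payload 7.1 kg.
Tool frame: the origin (TCP) lies on the front face of the gripper's body, between the roots of the fingers; the fingertips stand 80 mm ahead of it and the grasp point (between the pads) lies 61 mm ahead of it (env.tips_ahead is the distance from the TCP to the fingertips, in mm); z points along the fingers, y is the direction in which the jaws open and shut (so a half turn about z gives the same grasp; the last joint's range is limited). The gripper opens to 88 mm and grips with 3 to 60 N. Pads are 20 mm wide; open, the fingers measure 115 mm over their backs; the gripper's body (75 mm by 178 mm) begins 61 mm behind the grasp point.
Start: joints at [-1.321, 0.423, 1.63, -0, 1.089, -0.019], TCP at [166.003, -602.535, 302.675] pointing down, gripper open.
Joint ranges: [-3, 3], [-0.9, 2.11], [0.09, 2.58], [-1.31, 4.45], [0.11, 2.69], [-2.54, 2.54]. Speed limits (rad/s): [2.39, 2.39, 3.01, 3.14, 3.14, 3.14].

INTERFACE

Orientations are given as a unit quaternion [x, y, z, w].
In Python, from station import env, set_gripper, viewer, workorder gives the robot as it stands. Calls block until the motion is done:
- env.reach(position, orientation): joint-space move of the TCP to a pose.
- env.move_l(position, rot=None, rate=150, f_stop=None): straight line of the TCP; rot=None keeps the orientation; rate is the mean speed in mm/s. With f_stop (N) it stops when the force on the tool has changed by that much, and returns True; else False.
- env.move_joints(angles): joint-space move.
- set_gripper(opening): finger opening in mm; the grip force is fixed at half the most; returns when the fingers have stopped.
- env.hold(seconds).
- env.ik(position, orientation): joint angles nearest the present ones, or None.
- env.read_state(): the state.
- viewer.camera(name): name is "side" or "top" or "wrist"; returns the picture (400x640x3 uint8, blue, green, red); there is no depth.
- viewer.camera_params(name): a dict with "fx", "fy", "cx", "cy" (pixels), "pose" (4x4, takes a point from camera to world coordinates); the wrist camera has in their place "tool_from_camera" (4x4, takes a point from camera to tool coordinates, whose origin is the TCP and whose axes are the flange's). Camera axes: x right, y up, looking along -z (the intrinsics and any distortion apply to the point x, -y, -z); pixel columns grow to the right and rows downward; lengths in mm; the calibration is good to about 2 mm. A picture is of the moment at which its call begins: read the wrist's pose just before it. camera_params takes no time and is no camera call.
A pose or a line that the arm cannot do raises env.IKError and nothing moves.
- workorder.sign_off(): hands the job in, once; it reports no verdict.
The state is a dict: "time_s": time; "qpos": joint angles; "dq": joint speeds; "tau": joint torques, N m; "tool_pos": TCP position; "orientation": TCP orientation; "force": force on the tool from outside, world axes, zero at the start; "wrist_torque": the same for the moment, N m; "width": finger opening in mm.
Only numpy, scipy, OpenCV 4.12 (cv2) and the standard library are available. Lean on these libraries where they do the work, as an engineer would, in place of code of your own. Each camera call takes 0.05 s, during which the arm holds its last target.

## Working session

There is one attempt and no reset: what is moved stays moved. The work goes in short steps, each a Python script; the robot and the scene stay as the last script left them, time stands still between calls to the robot, and variables do not carry over. Pictures are saved under pics/ and viewed, and the job is handed in when it is done.

```bash
ls; mkdir -p pics
python3 - <<'E'
from station import env, viewer
import cv2
for n in ("top","side"):
    im=viewer.camera(n); cv2.imwrite(f"pics/{n}0.png",im)
    p=viewer.camera_params(n); print(n,p)
print(viewer.camera_params("wrist"))
s=env.read_state(); print(s["time_s"],s["tool_pos"],s["orientation"],s["width"],env.tips_ahead)
E
```

```text
pics
top {'fx': 491.0788207900134, 'fy': 491.0788207900134, 'cx': 326.29233249950784, 'cy': 206.16261553517052, 'pose': array([[ 1.48563611e-02,  9.94204054e-01, -1.06478112e-01,
         4.73330846e+02],
       [-9.99159344e-01,  1.06918226e-02, -3.95763836e-02,
         9.20395057e+01],
       [-3.82085559e-02,  1.06976562e-01,  9.93527112e-01,
         8.76459828e+02],
       [ 0.00000000e+00,  0.00000000e+00,  0.00000000e+00,
         1.00000000e+00]])}
side {'fx': 397.874381132969, 'fy': 397.874381132969, 'cx': 321.2569629722857, 'cy': 202.357514241312, 'pose': array([[-9.36099482e-01,  2.61439703e-01, -2.35302022e-01,
         4.00888023e+02],
       [-3.51710206e-01, -6.87739546e-01,  6.35070270e-01,
         5.48785294e+02],
       [ 4.20607641e-03,  6.77247073e-01,  7.35743645e-01,
         6.00634984e+02],
       [ 0.00000000e+00,  0.00000000e+00,  0.00000000e+00,
         1.00000000e+00]])}
{'fx': 297.99713552121864, 'fy': 297.99713552121864, 'cx': 320.18878957566136, 'cy': 198.63287431299804, 'tool_from_camera': array([[ 1.18214694e-03,  9.65178953e-01,  2.61587827e-01,
         6.96695478e+01],
       [ 9.99999106e-01, -9.77494736e-04, -9.12460398e-04,
        -3.19654396e-01],
       [-6.24986848e-04,  2.61588672e-01, -9.65179246e-01,
        -8.21868684e+01],
       [ 0.00000000e+00,  0.00000000e+00,  0.00000000e+00,
         1.00000000e+00]])}
0.1 [ 165.91011666 -602.15995402  301.98295928] [ 9.90982326e-01  1.33990828e-01 -6.07667710e-05 -6.95293792e-04] 87.62867443665048 80.0
```

View pics/top0.png

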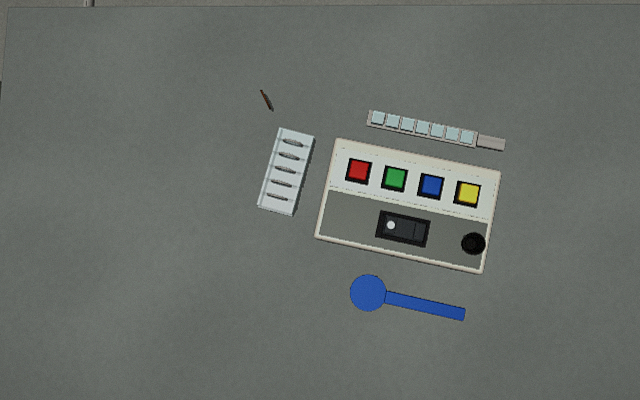

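View pics/side0.png

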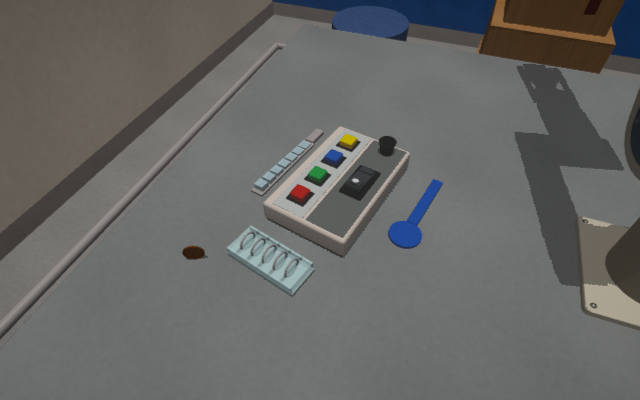

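The top view shows the red key at about (358,170), green (395,179), blue (431,187), yellow (467,194), and the dot at (390,225). The lens stand is at (286,170), the eyecup at (472,243), and the brown look-alike lens at (266,100). I'll enlarge both views to read precise pixels.

Run:
```python
import cv2
a=cv2.imread("pics/top0.png")[140:265,330:490]; cv2.imwrite("pics/topc.png",cv2.resize(a,None,fx=5,fy=4.8*1.0417/1.0,interpolation=cv2.INTER_CUBIC)[:600] if 0 else cv2.resize(a,(640,500),interpolation=cv2.INTER_CUBIC))
b=cv2.imread("pics/side0.png")[120:220,270:410]; cv2.imwrite("pics/sidec.png",cv2.resize(b,(700,500),interpolation=cv2.INTER_CUBIC))
```

```text
(no output)
```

View pics/topc.png

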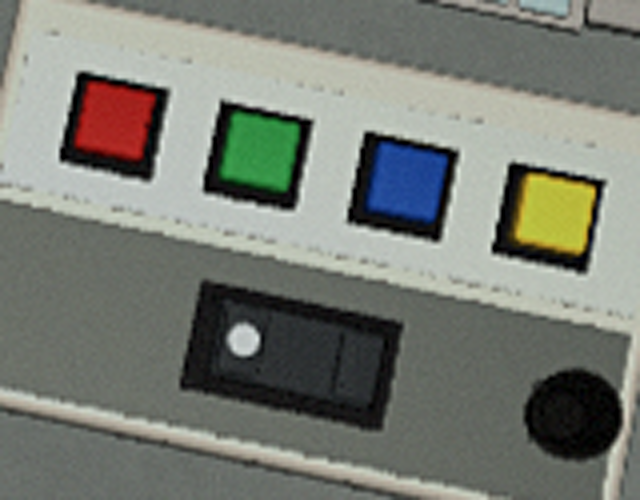

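View pics/sidec.png

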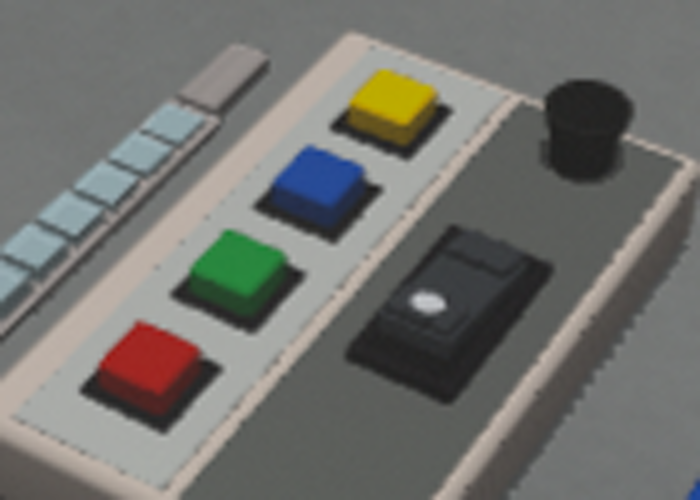

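Enlarged, the dot end is visibly raised and only one white dot exists. The tops in crop pixels are:

| Point | Top crop | Side crop |
|---|---|---|
| Red | (119,120) | (151,353) |
| Green | (262,150) | (239,261) |
| Blue | (407,186) | (320,176) |
| Yellow | (556,213) | (394,100) |
| Dot | (243,340) | (428,302) |

Next I triangulate.

```bash
cat > h.py <<'E'
import numpy as np, cv2
def ray(p,uv,pose):
    d=pose[:3,:3]@np.array([(uv[0]-p["cx"])/p["fx"],-(uv[1]-p["cy"])/p["fy"],-1.0]); return pose[:3,3],d/np.linalg.norm(d)
def tri(rays):
    A=np.zeros((3,3));b=np.zeros(3)
    for o,d in rays:
        M=np.eye(3)-np.outer(d,d);A+=M;b+=M@o
    x=np.linalg.solve(A,b)
    return x,[np.linalg.norm((np.eye(3)-np.outer(d,d))@(x-o)) for o,d in rays]
def atz(o,d,z): return o+d*(z-o[2])/d[2]
E
python3 - <<'E'
from h import *
from station import viewer
t=viewer.camera_params("top");s=viewer.camera_params("side")
T=dict(red=(119,120),green=(262,150),blue=(407,186),yellow=(556,213),dot=(243,340))
S=dict(red=(151,353),green=(239,261),blue=(320,176),yellow=(394,100),dot=(428,302))
P={}
for k in T:
    u=((T[k][0]+.5)/4-.5+330,(T[k][1]+.5)/4-.5+140); v=((S[k][0]+.5)/5-.5+270,(S[k][1]+.5)/5-.5+120)
    r1=ray(t,u,t["pose"]);r2=ray(s,v,s["pose"])
    x,e=tri([r1,r2]); P[k]=x; z=75 if k=="dot" else 66
    print(k,x.round(1),np.round(e,1),atz(*r1,z).round(1),atz(*r2,z).round(1))
d=P["red"]-P["yellow"];print(d,np.linalg.norm(d),np.arctan2(-d[0],d[1]))
E
```

```text
red [622.3  69.7  62.8] [0.5 0.5] [622.2  69.9  66. ] [620.5  72.6  66. ]
green [609.9  10.   62.3] [0.8 0.8] [610.   10.5  66. ] [607.7  13.6  66. ]
blue [596.  -49.8  62.5] [0.1 0.1] [595.4 -49.2  66. ] [594.9 -45.9  66. ]
yellow [ 584.8 -111.8   59.6] [0.8 0.8] [ 584.7 -110.    66. ] [ 581.8 -104.    66. ]
dot [529.5  19.1  75.7] [0.6 0.6] [530.1  19.1  75. ] [529.1  18.3  75. ]
[ 37.49514909 181.50654511   3.20773789] 185.3666682690574 -0.20371190365607314
```

Triangulation agrees within 1 mm, with heights of about 62 to 63 mm for the keys and 76 mm for the dot. The row yaw is about -0.204 rad. I'll close the gripper, hover over the box with the jaws along box x, and check with the wrist camera.

```bash
cat >> h.py <<'E'
from scipy.spatial.transform import Rotation as R
YAW=-0.204
a=(np.pi/2+YAW)/2
Q=[np.cos(a),np.sin(a),0,0]
def tp(st):
    M=np.eye(4);M[:3,:3]=R.from_quat(st["orientation"]).as_matrix();M[:3,3]=st["tool_pos"];return M
E
python3 - <<'E'
from h import *
from station import env,viewer,set_gripper
set_gripper(0)
print(env.ik([550,0,300],Q))
env.reach([550,0,300],Q)
st=env.read_state();im=viewer.camera("wrist");cv2.imwrite("pics/w1.png",im)
np.save("w1.npy",tp(st)@viewer.camera_params("wrist")["tool_from_camera"])
print(st["time_s"],st["tool_pos"],st["width"],st["force"],st["qpos"])
E
```

```text
[-2.16380521e-02  3.16990300e-01  1.79920094e+00 -4.44089210e-16
  1.02540141e+00  1.82361948e-01]
3.975 [550.06266343  -0.73037132 299.99798168] 0.8041343512419722 [ 0.68919023 -0.15720645 -0.27650334] [-2.28990216e-02  3.17071169e-01  1.79908755e+00 -1.80229587e-04
  1.02538898e+00  1.82370212e-01]
```

View pics/w1.png

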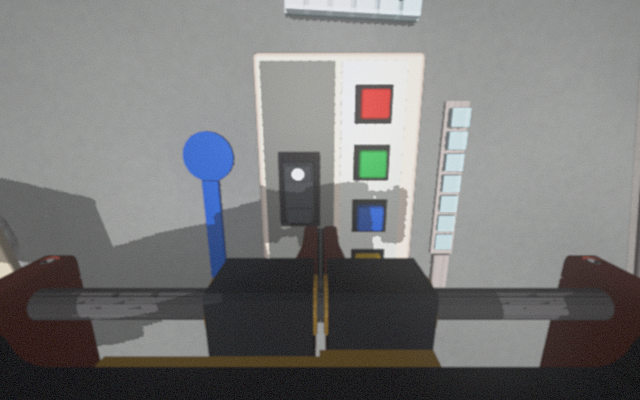

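The wrist view shows the dot at (298,174), red at (376,104), green at (373,162) and blue at (371,215). The box edges are nearly vertical, so the yaw is right.

Run:
```python
from h import *
from station import viewer
w=viewer.camera_params("wrist");t=viewer.camera_params("top");M=np.load("w1.npy")
W=dict(red=(376,104),green=(373.3,162),blue=(370.5,215),dot=(297.7,174))
T=dict(red=(119,120),green=(262,150),blue=(407,186),dot=(243,340))
for k in W:
    u=((T[k][0]+.5)/4-.5+330,(T[k][1]+.5)/4-.5+140)
    r=ray(w,W[k],M); x,e=tri([ray(t,u,t["pose"]),r]); print(k,atz(*r,76 if k=="dot" else 66).round(1),x.round(1),np.round(e,1))
```

```text
red [621.   70.6  66. ] [617.8  70.5  86.6] [0.6 0.6]
green [609.1  13.   66. ] [613.6   8.1  40.1] [0.8 0.8]
blue [596.7 -45.   66. ] [599.  -53.2  43.2] [0.2 0.2]
dot [528.6  18.3  76. ] [529.5  19.9  84.7] [0.1 0.1]
```

All three views agree within about 2 mm in x and y. I'll push the dotted pad first.

```bash
cat >> h.py <<'E'
def press(env,xy,z0,zmin,f,rate=25):
    env.move_l([xy[0],xy[1],z0+80],rate=200)
    env.hold(0.2)
    hit=env.move_l([xy[0],xy[1],zmin+80],rate=rate,f_stop=f)
    s=env.read_state(); print("hit",hit,"tip z",round(s["tool_pos"][2]-80,2),"xy",s["tool_pos"][:2].round(1),"F",s["force"].round(1),"t",s["time_s"])
    env.hold(0.2); s=env.read_state(); print("held tip z",round(s["tool_pos"][2]-80,2),s["force"].round(1))
    env.move_l([xy[0],xy[1],z0+80],rate=150)
E
python3 - <<'E'
from h import *
from station import env,viewer
xy=(529.9,21.5)
env.move_l([*xy,210],rate=250)
press(env,xy,86,59,15)
env.move_l([550,0,300],rate=250)
env.hold(.2)
for n in("wrist","side"):
    im=viewer.camera(n);cv2.imwrite(f"pics/{n}2.png",im)
print(env.read_state()["time_s"])
a=cv2.imread("pics/side2.png")[120:220,270:410];b=cv2.imread("pics/wrist2.png")[60:240,240:440]
cv2.imwrite("pics/c2.png",np.hstack([cv2.resize(a,(420,300),interpolation=2),cv2.resize(b,(333,300),interpolation=2)]))
E
```

```text
hit True tip z 68.04 xy [530.9  22.4] F [-2.9  1.4 11.5] t 5.875
held tip z 68.12 [-3.4  1.3 10.3]
7.35
```

View pics/c2.png

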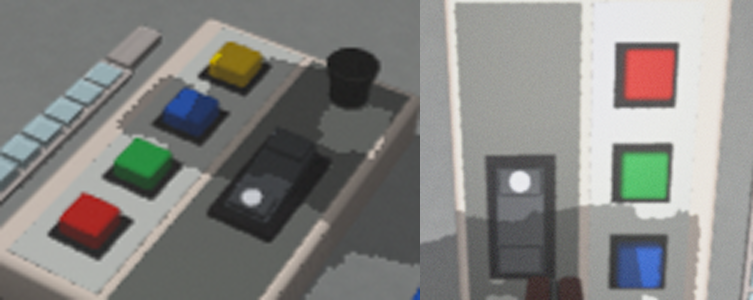

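The side crop shows the dotted end now lower than the plain end. I'll push again harder to confirm it is on its stop, then do red and green.

Run:
```python
from h import *
from station import env,viewer
xy=(529.9,21.5)
env.move_l([*xy,170],rate=250)
press(env,xy,76,59,28)
```

```text
hit True tip z 67.85 xy [530.3  21.6] F [-4.7 -0.1 16.9] t 8.95
held tip z 67.95 [-4.4 -0.6 14.5]
```

The stop is rigid: 67.9 mm with 28 N against 68.0 mm with 15 N. Next red, then green.

Run:
```python
from h import *
from station import env,viewer
env.move_l([560,40,190],rate=250)
env.move_l([621.2,71,170],rate=250)
press(env,(621.2,71),74,54,25)
env.move_l([621.2,71,160],rate=250)
```

```text
hit True tip z 58.33 xy [621.5  71.1] F [-1.9 -1.   8.6] t 11.2833
held tip z 58.32 [-1.3 -1.   7.9]
```

Run:
```python
from h import *
from station import env,viewer
xy=(608.9,11.5)
env.move_l([*xy,160],rate=250)
press(env,xy,74,54,25)
env.move_l([*xy,200],rate=250)
env.reach([420,-330,300],Q)
env.hold(.2)
for n in("top","side"):
    cv2.imwrite(f"pics/{n}3.png",viewer.camera(n))
s=env.read_state();print(s["time_s"],s["force"])
a=cv2.imread("pics/side3.png")[110:290,180:450];b=cv2.imread("pics/top3.png")[80:330,250:510]
cv2.imwrite("pics/c3.png",np.vstack([cv2.resize(a,(780,520),interpolation=2)]));cv2.imwrite("pics/c3t.png",cv2.resize(b,(600,577),interpolation=2))
```

```text
hit True tip z 58.33 xy [609.2  11.5] F [-2.4  0.5  8.2] t 13.4833
held tip z 58.33 [-2.2  0.6  8.4]
16.0667 [ 0.10285946  0.39416244 -0.33942257]
```

View pics/c3.png

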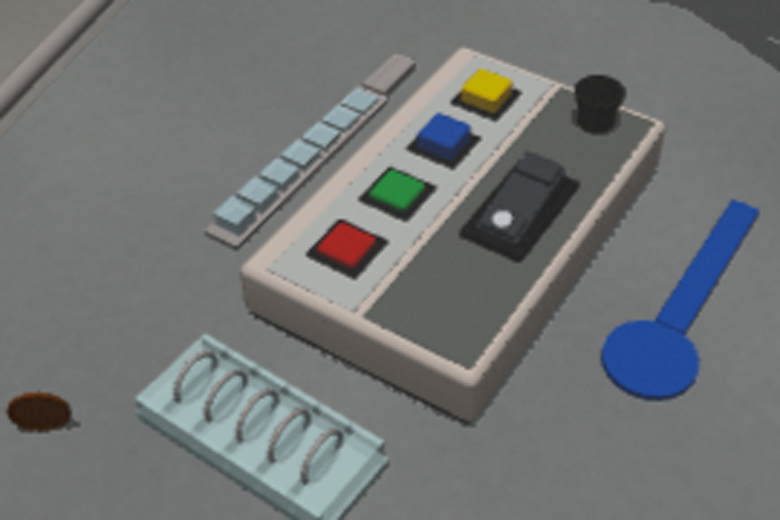

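View pics/c3t.png

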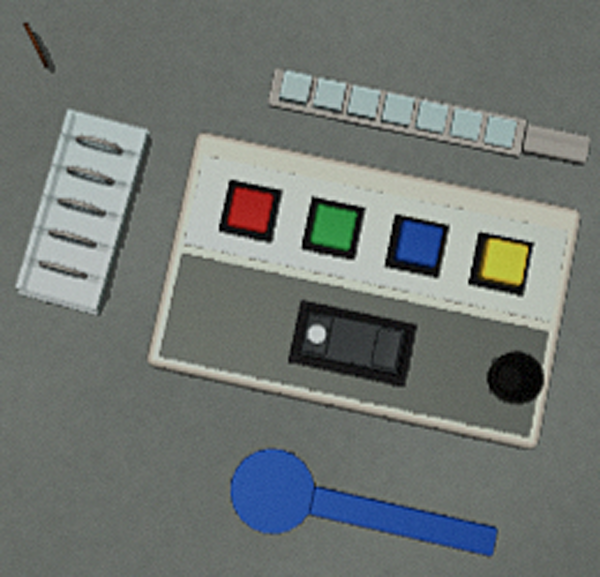

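The dotted end at side-crop (502,219) is down, red (347,245) and green (399,190) are down, and blue and yellow are up. The stand, lenses, eyecup, occluder and prism bar look where they were. I'm handing the job in.

Run:
```python
from station import env,workorder
workorder.sign_off(); print(env.read_state()["time_s"])
```

```text
the job is handed in; nothing more can be done
the job is handed in; nothing more can be done
```

The job is done and handed in at about 16 s on the robot's clock. With the closed fingertips I pushed the dotted rocker end down first, then pressed the red key, then the green key.

- **Rocker:** the dotted end met a rigid stop, with the fingertip at 68.0 mm on the first push and 67.9 mm on a harder one (28 N). I read that as fully down.
- **Red and green keys:** both stopped hard with the fingertip at 58.3 mm, against 58 mm expected for fully down.
- **Everything else:** in the last side and top pictures, blue and yellow were still up. The stand, lenses, eyecup, occluder, prism bar and brown look-alike lens showed no movement by eye; I did not measure them.
- **Disagreement:** pairing the wrist and top cameras gave unreliable heights, off by up to about 25 mm because the two views are too close together. I took heights from the side and top cameras instead, and let contact force set the depth of each press.

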